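# Load the abrasion tester's weight carrier and hold the clamp bolt's head

### The job

The abrasion tester's carrier plate has to carry all its weights before its clamp is tightened: stand the two spare weights fully home in the two empty pockets of the red plate, and leave the weights already there, and the jar, cup and wrench, alone. Then reach down into the gap behind the steel bracket, grip the brass bolt head hidden there centrally between the fingers and hold it firmly so that the slow nut driver on the other side can no longer turn it. Finish while still holding the bolt head still; do not let go.

Things in the scene. Friction and masses are not known exactly. Their poses are not given: they have to be found in the camera images.
- carrier: The red carrier plate with white sides, fixed to the table, 300 mm (its x) by 320 mm (its y) and 25 mm thick. Origin: centre of its underside, on the table; x points away from the robot across the plate, y along the row of pockets, z up. The pocket row lies at x = -100 mm.
- pocket0 (a point): Centre of the mouth of one of the four weight pockets, level with the red plate's top (25 mm above the table). 38 mm in diameter, 15 mm deep, flat floor 10 mm above the table; a seated weight sticks up 45 mm. One row, 85 mm apart along the carrier's y, numbered towards +y. Two hold a weight, two are empty (yellow floor showing); which ones varies.
- pocket1 (a point): Centre of the mouth of one of the four weight pockets, level with the red plate's top (25 mm above the table). 38 mm in diameter, 15 mm deep, flat floor 10 mm above the table; a seated weight sticks up 45 mm. One row, 85 mm apart along the carrier's y, numbered towards +y. Two hold a weight, two are empty (yellow floor showing); which ones varies.
- pocket2 (a point): Centre of the mouth of one of the four weight pockets, level with the red plate's top (25 mm above the table). 38 mm in diameter, 15 mm deep, flat floor 10 mm above the table; a seated weight sticks up 45 mm. One row, 85 mm apart along the carrier's y, numbered towards +y. Two hold a weight, two are empty (yellow floor showing); which ones varies.
- pocket3 (a point): Centre of the mouth of one of the four weight pockets, level with the red plate's top (25 mm above the table). 38 mm in diameter, 15 mm deep, flat floor 10 mm above the table; a seated weight sticks up 45 mm. One row, 85 mm apart along the carrier's y, numbered towards +y. Two hold a weight, two are empty (yellow floor showing); which ones varies.
- seated_1: A plain stainless cylinder weight, 34 mm in diameter, 60 mm tall, about 0.4 kg (0.28 to 0.56 kg), with two dark grooves round it. Origin: centre of its underside; z up. It stands in a pocket from the start and must stay there.
- seated_2: A plain stainless cylinder weight, 34 mm in diameter, 60 mm tall, about 0.4 kg (0.28 to 0.56 kg), with two dark grooves round it. Origin: centre of its underside; z up. It stands in a pocket from the start and must stay there.
- spare_1: A plain stainless cylinder weight, 34 mm in diameter, 60 mm tall, about 0.4 kg (0.28 to 0.56 kg), with two dark grooves round it. Origin: centre of its underside; z up. A spare, standing on the table to the robot's right of the carrier.
- spare_2: A plain stainless cylinder weight, 34 mm in diameter, 60 mm tall, about 0.4 kg (0.28 to 0.56 kg), with two dark grooves round it. Origin: centre of its underside; z up. A spare, standing on the table to the robot's right of the carrier.
- bracket: Steel bracket fixed on the plate, turned as the plate. Origin: on the plate's top, at the upright's far face, mid-width; x away from the robot, z up. In mm: upright x -8..0, y -65..65, 82 tall. Gap behind it x 0..48, open above and at the ends, its floor 6 high; then a lip x 48..54, 40 tall. Bolt along x at y 0, z 50. Near side: nut and blue nut driver to x = -54, 36 wide, 68 tall.
- bolt_head (a point): Centre of the brass hexagon bolt head in the gap behind the bracket: 24 mm across flats, 28 mm across corners, 16 mm thick. In the bracket's frame at x = 24 mm (head from 16 to 32), y = 0, z = 50 mm; 75 mm above the table, 32 mm below the upright's top edge. An 18 mm round shank joins it to the upright. The point turns with the bolt; its x is the bolt's axis.
- bolt (a joint): Turn of the bolt in rad about the bracket's x. At 0, and every 1.047 rad, two flats stand upright facing the bracket's +y and -y. Starts between -0.5 and 0.5; the driver turns it at about +0.03 rad/s with a steady 0.12 N m, damped at 4 N m s/rad, until held. It can be pinched across flats or across corners, as it comes.
- jar: Bystander: amber jar with white lid, 60 mm in diameter, 80 mm tall, left of the carrier. Origin: centre of its underside.
- cup: Bystander: white cup, 76 mm in diameter, 90 mm tall, left of the carrier. Origin: centre of its underside.
- wrench: Bystander: wrench lying flat on the table beyond the spares, about 180 mm long. Origin: centre of its underside.

How it is judged:
On the way, in this order (a step that is already met when the one before it is completed fails the run):
1. both spare weights stand fully down in the empty pockets, let go ((horizontal distance between spare_1 and pocket0 below 0.006 m or horizontal distance between spare_1 and pocket1 below 0.006 m or horizontal distance between spare_1 and pocket2 below 0.006 m or horizontal distance between spare_1 and pocket3 below 0.006 m) and height (world z) of each of spare_1, spare_2 below 0.0135 m and angle between each of spare_1, spare_2's own z axis and vertical below 0.1 rad and (horizontal distance between spare_2 and pocket0 below 0.006 m or horizontal distance between spare_2 and pocket1 below 0.006 m or horizontal distance between spare_2 and pocket2 below 0.006 m or horizontal distance between spare_2 and pocket3 below 0.006 m) and contact force between the fingers and spare_1 below 0.5 N and contact force between the fingers and spare_2 below 0.5 N), for 0.2 s.
2. the fingers grip the bolt head and it no longer turns (distance between the grasp point and bolt_head below 0.018 m and contact force between the fingers and bolt above 6 N and velocity of joint bolt between -0.008 and 0.008 rad/s), for 0.3 s.
At the end, for the whole second after the job is handed in: All four weights stand in pockets (axis within 6 mm, underside within 3.5 mm of the floor, tilt under 0.1 rad), spares at rest. The fingers hold the bolt head: TCP within 18 mm of its centre, force over 6 N, bolt turning under 0.008 rad/s (all of step 2 and (horizontal distance between spare_1 and pocket0 below 0.006 m or horizontal distance between spare_1 and pocket1 below 0.006 m or horizontal distance between spare_1 and pocket2 below 0.006 m or horizontal distance between spare_1 and pocket3 below 0.006 m) and height (world z) of each of spare_1, spare_2, seated_1, seated_2 below 0.0135 m and angle between each of spare_1, spare_2, seated_1, seated_2's own z axis and vertical below 0.1 rad and (horizontal distance between spare_2 and pocket0 below 0.006 m or horizontal distance between spare_2 and pocket1 below 0.006 m or horizontal distance between spare_2 and pocket2 below 0.006 m or horizontal distance between spare_2 and pocket3 below 0.006 m) and (horizontal distance between seated_1 and pocket0 below 0.006 m or horizontal distance between seated_1 and pocket1 below 0.006 m or horizontal distance between seated_1 and pocket2 below 0.006 m or horizontal distance between seated_1 and pocket3 below 0.006 m) and (horizontal distance between seated_2 and pocket0 below 0.006 m or horizontal distance between seated_2 and pocket1 below 0.006 m or horizontal distance between seated_2 and pocket2 below 0.006 m or horizontal distance between seated_2 and pocket3 below 0.006 m) and linear speed of each of spare_1, spare_2 below 0.02 m/s); the arm keeps its last pose, push and grip.
It fails at once if a weight already in its pocket is lifted or knocked (distance of seated_1 from where it was at the start of the episode above 0.012 m).
It fails at once if a weight already in its pocket is lifted or knocked (distance of seated_2 from where it was at the start of the episode above 0.012 m).
It fails at once if a bystander (jar, cup or wrench) is moved (distance of jar from where it was at the start of the episode above 0.02 m).
It fails at once if a bystander (jar, cup or wrench) is moved (distance of cup from where it was at the start of the episode above 0.02 m).
It fails at once if a bystander (jar, cup or wrench) is moved (distance of wrench from where it was at the start of the episode above 0.02 m).
It also fails if it takes over 58 s, if anything falls off the work surface, if the arm or the gripper's body presses on something with over 40 N, if the wrist force passes 120 N, or if a joint passes its speed limit or range.

### The arm

A 7-joint arm with a two-finger parallel gripper is mounted at the origin on the work surface. World frame = base frame: x ahead of the robot, y to its left, z up, the work surface at z = 0. Lengths are in m, angles in rad, forces in N, time in s.
With the tool pointing down it reaches from about 0.425 to 0.925 m from the base axis. Payload 6.8 kg.
Tool frame: the origin (TCP) lies between the finger pads, 19 mm behind the fingertips; this is the grasp point; z points along the fingers, y is the line along which they close (so a half turn about z gives the same grasp; the last joint's range is limited). The gripper opens to 85 mm and grips with 20 to 120 N. Pads are 22 mm wide; open, the fingers measure 114 mm over their backs; the gripper's body (76 mm by 85 mm) begins 54 mm behind the grasp point. The pads swing forward as they close: fully open they stand 13 mm farther back than shut.
Start: joints at [-1.328, 0.477, 0.022, 1.555, -0.011, 1.109, -0.083], TCP at [0.232, 0.634, 0.25] pointing down, gripper open.
Joint ranges: [-2.96, 2.96], [-0.34, 2.1], [-1.41, 1.46], [0.24, 2.44], [-1.37, 4.51], [0.17, 1.92], [-2.96, 2.96]. Speed limits (rad/s): [2.39, 2.39, 3.14, 3.14, 3.14, 3.14, 3.14].

### API

Orientations are given as a unit quaternion [w, x, y, z].
In Python, from station import bot gives the robot as it stands.
- The arm moves only by the tool servo_tool, never from a script. Its argument "motion" is a list that holds one entry, the list of rows, each a list of 5 numbers: the opening, from 0 (shut) to 1 (fully open), then the shift along the world's x, y, z each as a share of 0.04 m, from -1 to 1, then the turn about the world's z as a share of 0.12 rad, from -1 to 1. A call has 1 to 20 rows; each row shifts and turns the commanded pose from where the row before left it; what a row does not reach is not made up. A row lasts 1/10 s, in which the tool goes at most 50 mm and 8.59 degrees, less where a joint would pass 70% of its speed; a pose out of reach is approached as far as the arm can. A call with a number of a shift or a turn outside -1 to 1 is refused whole. A call with a gripper value outside its range is refused whole. The fingers move at their own pace and stop on an object; "newtons" is the grip in N (left out, the last holds). Time passes only in rows, so rows that do not move let the fingers close. It gives the time, the measured TCP pose, the force, the opening and the grip force at its end, in the units of the state.
- bot.get_obs(): the state, without advancing time (a new reading comes with each control period).
- bot.read_camera(name): name is "side" or "top" or "wrist"; returns (picture, depth): 420x560x3 uint8, red, green, blue; 420x560 float32, m along the optical axis (not along the pixel's ray), 0 where there is no reading.
- bot.get_calibration(name): a dict with "fovy" (degrees; the focal length in pixels is half the picture's height over the tangent of half this angle, whatever the lens; pixels are square), "cx", "cy" (the principal point, pixels), "view" (4x4, takes a point from world to camera coordinates). Camera axes: x right, y down, z forward; pixel columns grow to the right and rows downward; lengths in m; the calibration is good to about 2 mm. A picture is of the moment at which its call begins: read the wrist's pose just before it. get_calibration takes no time and is no camera call; for the wrist camera it gives the pose at the moment of the call.
- bot.hand_in(): hands the job in; it is judged then, once.
The state is a dict: "t": time; "q": joint angles; "joint_vel": joint speeds; "joint_torque": joint torques, N m; "eef_pos": TCP position; "tool_rot": TCP orientation; "contact_force": force on the tool from outside, world axes, zero at the start; "torque": the same for the moment, N m; "gripper_width": opening from 0.0 (shut) to 1.0 (fully open); "grasp_force": force on a finger pad.
Only numpy, scipy, OpenCV 4.12 (cv2) and the standard library are available. Lean on these libraries where they do the work, as an engineer would, in place of code of your own. Each camera call takes 0.05 s, during which the arm holds its last target. There are 200 camera calls.

## Working session

There is one attempt and no reset: what is moved stays moved. The work goes in short steps, Python scripts to look and compute and a tool call to move; the robot and the scene stay as the last step left them, time stands still between calls to the robot, and variables do not carry over. Pictures are saved under pics/ and viewed, at most 10 in all, crops included, and the job is handed in when it is done.

Besides the shell and the picture viewer there is one more tool, called after "Call:" as a command line: name --argument value ..., lists and objects as JSON in quotes. servo_tool: Moves the arm, as the interface text tells. Shift numbers are shares of 0.04 m and turn numbers shares of 0.12 rad, none past 1 either way. Its arguments: {"type":"object","properties":{"motion":{"type":"array"},"newtons":{"type":"number"}},"required":["motion"]}

```bash
mkdir -p pics; cat > h.py <<'E'
import numpy as np, cv2
from station import bot
def cam(n):
    c=bot.get_calibration(n); im,d=bot.read_camera(n)
    f=im.shape[0]/2/np.tan(np.radians(c["fovy"])/2)
    return im,d,c,f
def cloud(d,c,f):
    v,u=np.mgrid[:d.shape[0],:d.shape[1]]
    P=np.stack([(u-c["cx"])*d/f,(v-c["cy"])*d/f,d],-1)
    T=np.linalg.inv(np.array(c["view"]))
    W=P@T[:3,:3].T+T[:3,3]; W[d==0]=np.nan
    return W
E
python3 - <<'E'
from h import *
o=bot.get_obs();print({k:np.round(v,3) for k,v in o.items()})
for n in("top","side"):
    im,d,c,f=cam(n); np.savez(n+".npz",im=im,d=d,W=cloud(d,c,f),view=c["view"],k=[f,c["cx"],c["cy"]])
    cv2.imwrite(f"pics/{n}0.png",im[:,:,::-1]); print(n,f,c)
E
```

```text
{'t': np.float64(0.0), 'q': array([-1.328,  0.478,  0.022,  1.556, -0.012,  1.109, -0.083]), 'joint_vel': array([ 0.   , -0.002, -0.001, -0.001,  0.   ,  0.001,  0.   ]), 'joint_torque': array([-1.0000e-03, -5.9645e+01,  1.6080e+00, -2.8119e+01,  1.2000e-02,
        1.0000e-02, -0.0000e+00]), 'eef_pos': array([0.232, 0.633, 0.249]), 'tool_rot': array([-0.   ,  0.174,  0.985, -0.001]), 'contact_force': array([ 0.084, -0.306, -0.696]), 'torque': array([-0.052, -0.042,  0.046]), 'grasp_force': np.float64(0.0), 'gripper_width': np.float64(1.0)}
top 491.66896418766686 {'fovy': 46.25626942617166, 'cx': 278.2483488933395, 'cy': 208.77723036636144, 'view': array([[-0.01589206, -0.99976655,  0.0146383 ,  0.04252542],
       [-0.99846407,  0.01509083, -0.05330828,  0.55323562],
       [ 0.05307494, -0.015463  , -0.9984708 ,  1.13711254],
       [ 0.        ,  0.        ,  0.        ,  1.        ]])}
side 387.05519489539677 {'fovy': 56.964821800229814, 'cx': 273.5993396468313, 'cy': 209.85907143392245, 'view': array([[ 0.97729415, -0.2111414 , -0.01776115, -0.53193308],
       [-0.13634108, -0.56247218, -0.81549749,  0.17368396],
       [ 0.16219513,  0.7994025 , -0.57848802,  0.77781158],
       [ 0.        ,  0.        ,  0.        ,  1.        ]])}
```

View pics/top0.png

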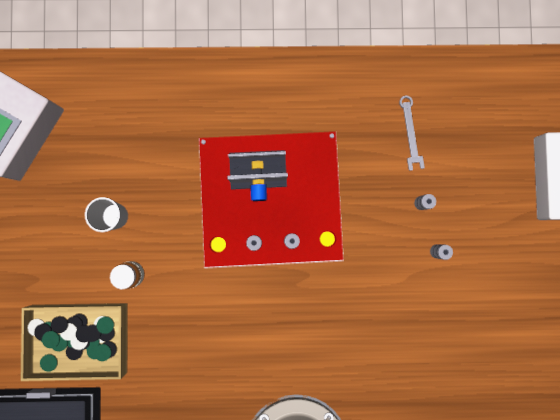

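View pics/side0.png

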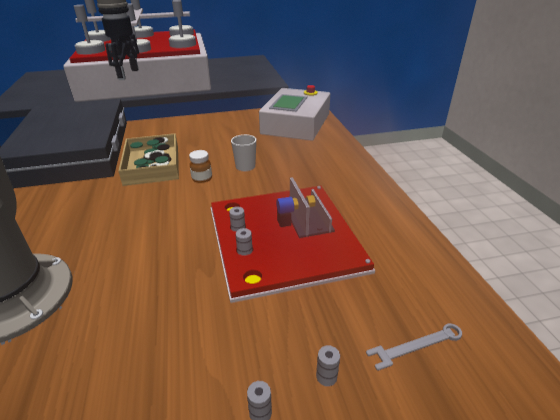

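The top view shows the empty (yellow) end pockets at (218,244) and (327,239), with seated weights at (254,243) and (292,241). The spares are at (428,202) and (445,252), and the brass head is in the gap at about (257,165). The side view shows the same things: pockets at (233,207) and (253,278), spares at (328,365) and (259,400), head near (312,200). Next I measure all of these in both views.

```bash
cat > m.py <<'E'
from h import *
from scipy.optimize import least_squares
D={n:np.load(n+".npz") for n in("top","side")}
def blobs(n,mask,amin=15):
    k,l,s,c=cv2.connectedComponentsWithStats(mask.astype(np.uint8))
    return [(c[i],s[i,4],np.nanmedian(D[n]["W"][l==i],0).round(4),l==i) for i in range(1,k) if s[i,4]>=amin]
def tri(uvs):
    A=[];b=[]
    for n,(u,v) in uvs.items():
        f,cx,cy=D[n]["k"];V=D[n]["view"]
        for r,a in((0,(u-cx)/f),(1,(v-cy)/f)):
            g=V[r]-a*V[2];A.append(g[:3]);b.append(-g[3])
    return np.linalg.lstsq(np.array(A),np.array(b),rcond=None)[0]
for n in D:
    im=D[n]["im"];hsv=cv2.cvtColor(im,cv2.COLOR_RGB2HSV)
    W=D[n]["W"]
    y=(hsv[...,0]>20)&(hsv[...,0]<35)&(hsv[...,1]>180)&(hsv[...,2]>120)
    for c,a,w,l in blobs(n,y,8): print(n,"yel",c.round(1),a,w,"ptp",np.ptp(W[l],axis=0).round(3))
    r=((hsv[...,0]<6)|(hsv[...,0]>174))&(hsv[...,1]>200)&(hsv[...,2]>80)
    for c,a,w,l in blobs(n,r,500):
        print(n,"red",c.round(1),a,w)
        q=W[l][:,:2];
        h=cv2.convexHull(np.float32(q[np.isfinite(q).all(1)&(abs(W[l][:,2]-.025)<.006)])); print(cv2.minAreaRect(h))
    # weight tops by height band
    for lo,hi,t in((.063,.080,"seated"),(.052,.066,"spare"),(.098,.115,"upright")):
        m=(W[...,2]>lo)&(W[...,2]<hi)&(W[...,0]>.25)&(W[...,0]<.9)&(W[...,1]>-.5)&(W[...,1]<.2)
        for c,a,w,l in blobs(n,m,20):
            q=np.float32(W[l][:,:2]); (ce,rad)=cv2.minEnclosingCircle(q)
            print(n,t,c.round(1),a,w,"circ",np.round(ce,4),round(rad,4))
E
python3 m.py
```

```text
top yel [256.8 164.6] 68 [0.6482 0.0803 0.0861] ptp [nan nan nan]
top yel [257.9 181.5] 41 [0.6101 0.0786 0.0853] ptp [0.007 0.022 0.01 ]
top yel [326.8 238.5] 171 [ 0.4816 -0.079   0.0116] ptp [0.033 0.035 0.02 ]
top yel [218. 244.] 178 [0.4737 0.176  0.0116] ptp [0.033 0.033 0.014]
top red [272.1 200.7] 14260 [0.5639 0.0385 0.0255]
((0.5790071487426758, 0.05207379162311554), (0.2994464635848999, 0.3176576793193817), 1.9868379831314087)
top seated [256.1 153.4] 137 [0.6763 0.0829 0.0657] circ [0.6776 0.0816] 0.0644
top seated [291.9 240.3] 179 [0.4808 0.0055 0.0705] circ [0.4801 0.0055] 0.0168
top seated [253.8 242.3] 176 [0.4777 0.0899 0.0706] circ [0.477 0.09 ] 0.0167
top spare [274.6 153.1] 57 [0.6772 0.0401 0.0633] circ [0.6779 0.0412] 0.0241
top spare [245.  154.5] 86 [0.6742 0.1079 0.0633] circ [0.6759 0.1076] 0.0384
top spare [428.1 200.9] 183 [ 0.5639 -0.3043  0.0603] circ [ 0.5643 -0.3054] 0.0174
top spare [444.9 251.5] 184 [ 0.4504 -0.3388  0.0604] circ [ 0.4495 -0.3388] 0.0175
top upright [257.4 175.6] 250 [0.6212 0.0791 0.1071] circ [0.6216 0.0788] 0.064
side yel [310.7 
[... 795 characters left out ...]
01 3.000e-04 7.000e-02] circ [0.4806 0.0047] 0.0172
side spare [321.4 206.2] 149 [0.6755 0.0701 0.0624] circ [0.6752 0.0812] 0.066
side spare [283.9 213.6] 65 [0.5837 0.0656 0.0582] circ [0.5865 0.0757] 0.0192
side spare [302.5 218.6] 62 [0.6196 0.0359 0.0586] circ [0.6221 0.0496] 0.0355
side spare [236.9 217.3] 68 [0.4762 0.0768 0.0597] circ [0.4764 0.0842] 0.0154
side spare [243.7 240.1] 86 [ 0.4793 -0.0083  0.0595] circ [0.4811 0.0031] 0.0172
side spare [328.4 355.8] 390 [ 0.5637 -0.3088  0.0599] circ [ 0.5658 -0.3059] 0.018
side spare [258.4 392.8] 486 [ 0.4494 -0.3428  0.0599] circ [ 0.4491 -0.3402] 0.0176
side upright [299.4 193.7] 168 [0.6205 0.0676 0.107 ] circ [0.6211 0.0787] 0.0654
```

Both views agree to about 1–2 mm, and the heights match the text: weight tops at 0.060 and 0.070, upright top at 0.107, plate at 0.025.

| Point | x (m) | y (m) | z (m) |
|---|---|---|---|
| Spare A | 0.565 | -0.3055 | – |
| Spare B | 0.4495 | -0.339 | – |
| pocket0 | 0.4833 | -0.080 | – |
| pocket3 | 0.4744 | 0.175 | – |
| Bolt head | 0.649 | 0.080 | 0.075 |

The plate yaw is +0.035 rad. I'll move to spare A, turning the closing axis to the plate's y on the way.

Call:
servo_tool --motion '[[[0.75,0.6,-0.9,0,0.27],[0.75,0.6,-0.9,0,0.27],[0.75,0.6,-0.9,0,0.27],[0.75,0.6,-0.9,0,0.27],[0.75,0.6,-0.9,0,0.27],[0.75,0.6,-0.9,0,0.27],[0.75,0.6,-0.9,0,0.27],[0.75,0.6,-0.9,0,0.27],[0.75,0.6,-0.9,0,0.27],[0.75,0.6,-0.9,0,0.27],[0.75,0.6,-0.9,0,0.27],[0.75,0.6,-0.9,0,0.27],[0.75,0.1,-0.95,0,0],[0.75,0.1,-0.95,0,0],[0.75,0.1,-0.95,0,0],[0.75,0.1,-0.95,0,0],[0.75,0.1,-0.95,0,0],[0.75,0.1,-0.95,0,0],[0.75,0.1,-0.95,0,0],[0.75,0,0,0,0]]]' --newtons 50

```text
t: 2.1
eef_pos: [0.5474, -0.0708, 0.25]
tool_rot: [-0.0, -0.015, 1.0, -0.001]
contact_force: [0.5, -0.4, 0.1]
gripper_width: 0.751
grasp_force: 0.0
```

Call:
servo_tool --motion '[[[0.75,0.06,-0.84,-0.3,0],[0.75,0.06,-0.84,-0.3,0],[0.75,0.06,-0.84,-0.3,0],[0.75,0.06,-0.84,-0.3,0],[0.75,0.06,-0.84,-0.3,0],[0.75,0.06,-0.84,-0.3,0],[0.75,0.06,-0.84,-0.3,0],[0.75,0,0,0,0],[0.75,0,0,0,0]]]'

```text
t: 3.0
eef_pos: [0.5643, -0.2992, 0.1652]
tool_rot: [-0.001, -0.018, 1.0, 0.0]
contact_force: [0.7, 0.7, 0.0]
gripper_width: 0.75
grasp_force: 0.0
```

```bash
python3 - <<'E'
from h import *
o=bot.get_obs();print(o["t"],o["eef_pos"].round(4),o["tool_rot"].round(4),o["q"].round(2))
im,d,c,f=cam("wrist");W=cloud(d,c,f)
cv2.imwrite("pics/w1.png",im[:,:,::-1])
m=(W[...,2]>.055)&(W[...,2]<.066)
k,l,s,cc=cv2.connectedComponentsWithStats(m.astype(np.uint8))
for i in range(1,k):
    if s[i,4]>100: print(cc[i].round(1),s[i,4],np.nanmedian(W[l==i],0).round(4),[np.round(x,4) for x in cv2.minEnclosingCircle(np.float32(W[l==i][:,:2]))])
E
```

```text
3.0 [ 0.5643 -0.2992  0.1652] [-8.000e-04 -1.830e-02  9.998e-01  4.000e-04] [ 0.16  0.52  0.32  1.74 -0.2   0.92  2.17]
[224.5  58. ] 1996 [ 0.4505 -0.3385  0.0597] [array([ 0.4504, -0.339 ]), np.float64(0.0171)]
[268.1 216.6] 1332 [ 0.5642 -0.3045  0.0598] [array([ 0.5651, -0.3046]), np.float64(0.017)]
```

View pics/w1.png

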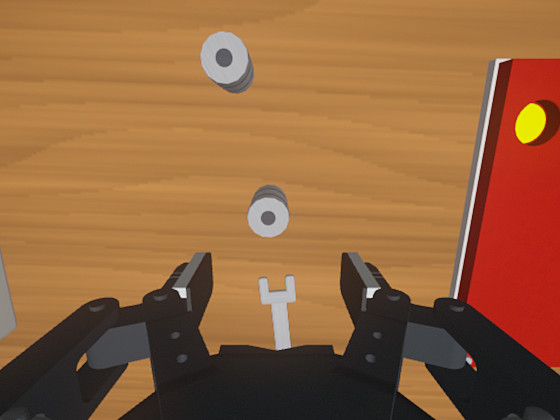

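The wrist view shows spare A at (268,217), spare B at (224,58), and the wrench jaw below A at (277,290), clear of the fingers. A is at (0.5645, -0.305), which agrees with the other cameras. Descending and gripping.

Call:
servo_tool --motion '[[[0.75,0,-0.14,-0.4,0],[0.75,0,0,-0.6,0],[0.75,0,0,-0.6,0],[0.75,0,0,-0.6,0],[0.75,0,0,-0.5,0],[0.75,0,0,-0.4,0],[0.75,0,0,0,0],[0.75,0,0,0,0]]]'

```text
t: 3.85
eef_pos: [0.565, -0.3046, 0.042]
tool_rot: [-0.0, -0.019, 1.0, 0.0]
contact_force: [1.6, 0.0, -0.3]
gripper_width: 0.751
grasp_force: 0.0
```

Call:
servo_tool --motion '[[[0,0,0,0,0],[0,0,0,0,0],[0,0,0,0,0],[0,0,0,0,0],[0,0,0,0,0],[0,0,0,0,0],[0,0,0,0,0],[0,0,0,0,0],[0,0,0,0.2,0],[0,0,0,0.5,0],[0,0,0,0.7,0],[0,0,0,0.7,0],[0,0,0,0.4,0],[0,0,0,0,0]]]' --newtons 50

```text
t: 5.25
eef_pos: [0.5659, -0.3056, 0.1444]
tool_rot: [0.002, -0.019, 1.0, -0.001]
contact_force: [0.1, 0.4, -4.2]
gripper_width: 0.38
grasp_force: 50.3
```

Call:
servo_tool --motion '[[[0,-0.34,0.94,0,0],[0,-0.34,0.94,0,0],[0,-0.34,0.94,0,0],[0,-0.34,0.94,0,0],[0,-0.34,0.94,-0.4,0],[0,-0.34,0.94,-0.4,0],[0,0,0,-0.4,0],[0,0,0,0,0],[0,0,0,0,0]]]'

```text
t: 6.15
eef_pos: [0.4828, -0.08, 0.0935]
tool_rot: [-0.001, -0.019, 1.0, -0.0]
contact_force: [0.3, -0.2, -1.9]
gripper_width: 0.388
grasp_force: 50.8
```

```bash
cat > chk.py <<'E'
from h import *
import sys
o=bot.get_obs();p=o["eef_pos"];print(o["t"],p.round(4),o["tool_rot"].round(4))
for n in("top","side","wrist"):
    im,d,c,f=cam(n);W=cloud(d,c,f);np.savez(n+"1.npz",im=im,d=d,W=W)
    cv2.imwrite(f"pics/c{o['t']:.1f}{n}.png",im[:,:,::-1])
    hsv=cv2.cvtColor(im,cv2.COLOR_RGB2HSV)
    y=(hsv[...,0]>20)&(hsv[...,0]<35)&(hsv[...,1]>180)&(hsv[...,2]>100)&(abs(W[...,2]-.0105)<.004)
    m=(abs(W[...,2]-p[2]-.018)<.006)&(np.hypot(W[...,0]-p[0],W[...,1]-p[1])<.025)&(hsv[...,1]<60)
    s=(abs(W[...,2]-.070)<.003)&(hsv[...,1]<60)&(abs(W[...,0]-.479)<.03)&(W[...,1]>-.12)&(W[...,1]<.22)
    for t,a in(("yel",y),("held",m),("seat",s)):
        k,l,st,cc=cv2.connectedComponentsWithStats(a.astype(np.uint8))
        for i in range(1,k):
            if st[i,4]>30:
                q=np.float32(W[l==i]);print(n,t,cc[i].round(0),st[i,4],np.median(q,0).round(4),*[np.round(x,4) for x in cv2.minEnclosingCircle(q[:,:2])])
E
python3 chk.py
```

```text
6.15 [ 0.4828 -0.08    0.0935] [-8.000e-04 -1.860e-02  9.998e-01 -3.000e-04]Traceback (most recent call last):
  File "chk.py", line 15, in <module>
    q=np.float32(W[l==i]);print(n,t,cc[i].round(0),st[i,4],np.median(q,0).round(4),*[np.round(x,4) for x in cv2.minEnclosingCircle(q[:,:2])])
                                                                                                            ~~~~~~~~~~~~~~~~~~~~~~^^^^^^^^^
cv2.error: OpenCV(4.12.0) /io/opencv/modules/imgproc/src/shapedescr.cpp:201: error: (-215:Assertion failed) count >= 0 && (depth == CV_32F || depth == CV_32S) in function 'minEnclosingCircle'
```

```bash
sed -i 's/minEnclosingCircle(q\[:,:2\])/minEnclosingCircle(np.ascontiguousarray(q[:,:2]))/' chk.py; python3 chk.py
```

```text
6.2 [ 0.4834 -0.0804  0.0941] [-0.000e+00 -1.820e-02  9.998e-01 -3.000e-04]
top yel [218. 244.] 159 [0.4737 0.1759 0.0113] [0.4737 0.1765] 0.0173
top seat [292. 241.] 151 [0.479  0.0056 0.0704] [0.4799 0.0063] 0.0165
top seat [254. 242.] 142 [0.4777 0.0899 0.0706] [0.4769 0.0903] 0.0162
side yel [253. 279.] 95 [ 0.4845 -0.0746  0.0111] [ 0.4843 -0.0746] 0.0156
side held [244. 245.] 31 [ 0.4707 -0.0835  0.1105] [ 0.4726 -0.0826] 0.0116
side seat [239. 234.] 47 [0.471  0.0017 0.0702] [0.4749 0.0046] 0.0149
wrist yel [279. 215.] 675 [ 0.4761 -0.0773  0.0106] [ 0.4823 -0.0781] 0.0173
wrist held [276. 296.] 6002 [ 0.4807 -0.0795  0.1111] [ 0.4815 -0.0802] 0.0241
wrist seat [278. 231.] 117 [ 0.4679 -0.0786  0.0692] [ 0.4725 -0.0786] 0.0127
wrist seat [435. 256.] 2842 [0.4791 0.0056 0.0698] [0.4804 0.0066] 0.0175
```

```bash
ls pics
```

```text
c6.2side.png
c6.2top.png
c6.2wrist.png
side0.png
top0.png
w1.png
```

View pics/c6.2wrist.png

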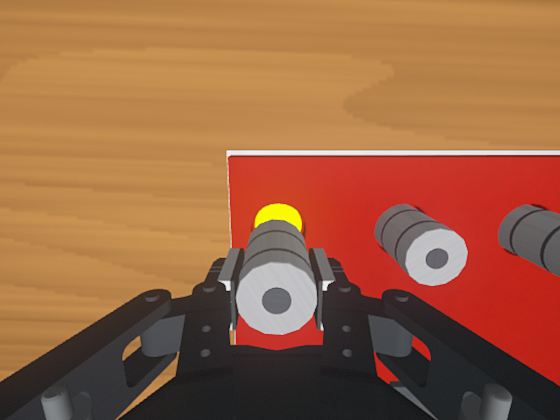

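The wrist view shows the held weight with its top centre dot at (276,299), the pocket0 floor at (278,215) just beyond it, and the seated neighbour at (437,258). I'll compare the top dots with the pocket geometry numerically.

```bash
python3 - <<'E'
import numpy as np,cv2
D=np.load("wrist1.npz");im=D["im"];W=D["W"];g=cv2.cvtColor(im,cv2.COLOR_RGB2GRAY)
for u,v in((276,299),(437,258)):
    print(W[v,u].round(4),W[v,u+22].round(4),g[v,u],g[v,u+22])
    w=40;a=(g[v-w:v+w,u-w:u+w]<140).astype(np.uint8)
    k,l,s,c=cv2.connectedComponentsWithStats(a);i=l[w,w]
    q=W[v-w:v+w,u-w:u+w][l==i];print("dot",c[i]+[u-w,v-w],s[i,4],q.mean(0).round(4))
E
```

```text
[ 0.4829 -0.0796  0.1106] [ 0.4824 -0.0707  0.1109] 107 193
dot [276.19633943 300.36772047] 601 [nan nan nan]
[0.4802 0.0072 0.0694] [0.4795 0.0185 0.0701] 103 193
dot [436.52808989 258.15168539] 356 [nan nan nan]
```

Call:
servo_tool --motion '[[[0,0,0.02,-0.3,0],[0,0,0,-0.25,0],[0,0,0,-0.1,0],[0,0,0,-0.1,0],[0,0,0,-0.1,0],[0,0,0,0,0]]]'

```text
t: 6.95
eef_pos: [0.4829, -0.0785, 0.0595]
tool_rot: [-0.0, -0.019, 1.0, 0.0]
contact_force: [0.3, 0.6, -3.5]
gripper_width: 0.387
grasp_force: 50.8
```

Call:
servo_tool --motion '[[[0,0,0,-0.08,0],[0,0,0,-0.08,0],[0,0,0,-0.03,0],[0,0,0,0,0]]]'

```text
t: 7.35
eef_pos: [0.4835, -0.0785, 0.0532]
tool_rot: [0.0, -0.019, 1.0, 0.0]
contact_force: [-2.4, 0.8, 9.1]
gripper_width: 0.386
grasp_force: 52.3
```

Call:
servo_tool --motion '[[[0.65,0,0,0,0],[0.65,0,0,0,0],[0.65,0,0,0,0],[0.65,0,0,0,0],[0.65,0,0,0,0],[0.65,0,0,0.2,0],[0.65,0,0,0.5,0],[0.65,0,0,0.5,0],[0.65,0,0,0.5,0],[0.75,-0.12,-0.93,0.3,0],[0.75,-0.12,-0.93,0.3,0],[0.75,-0.12,-0.93,0,0],[0.75,-0.12,-0.93,0,0],[0.75,-0.12,-0.93,0,0],[0.75,-0.12,-0.93,0,0],[0.75,-0.12,-0.93,0,0],[0.75,0,0,0,0],[0.75,0,0,0,0]]]'

```text
t: 9.15
eef_pos: [0.449, -0.3397, 0.1447]
tool_rot: [-0.0, -0.018, 1.0, -0.0]
contact_force: [0.5, 0.1, 0.1]
gripper_width: 0.75
grasp_force: 0.0
```

```bash
python3 chk.py | grep -v held; python3 - <<'E'
import numpy as np,cv2
for n in("top","side","wrist"):
    W=np.load(n+"1.npz")["W"]
    m=(abs(W[...,2]-.060)<.004)&(np.hypot(W[...,0]-.45,W[...,1]+.339)<.04);q=np.float32(W[m])
    if len(q)>30: print(n,np.median(q,0).round(4),cv2.minEnclosingCircle(np.ascontiguousarray(q[:,:2])))
E
```

```text
9.15 [ 0.449  -0.3397  0.1447] [-0.000e+00 -1.780e-02  9.998e-01 -1.000e-04]
top yel [218. 244.] 156 [0.4737 0.1759 0.011 ] [0.4735 0.1763] 0.0174
top seat [329. 239.] 138 [ 0.4818 -0.0772  0.07  ] [ 0.4822 -0.0782] 0.0164
top seat [292. 241.] 150 [0.4789 0.0055 0.0705] [0.4799 0.0063] 0.0165
top seat [254. 242.] 146 [0.4776 0.0909 0.0705] [0.477  0.0902] 0.0163
top [ 0.4596 -0.3386  0.0601] ((0.4525071978569031, -0.33848628401756287), 0.015147201716899872)
side [ 0.4476 -0.345   0.0599] ((0.4495637118816376, -0.3403494358062744), 0.017015831544995308)
wrist [ 0.4491 -0.3387  0.0598] ((0.4499799907207489, -0.33883610367774963), 0.017088064923882484)
```

Spare A is seated: its top is at 0.070 and it lines up with the row. Gripping spare B.

Call:
servo_tool --motion '[[[0.75,0.02,0.02,-0.4,0],[0.75,0,0,-0.6,0],[0.75,0,0,-0.6,0],[0.75,0,0,-0.6,0],[0.75,0,0,-0.35,0],[0.75,0,0,0,0],[0,0,0,0,0],[0,0,0,0,0],[0,0,0,0,0],[0,0,0,0,0],[0,0,0,0,0],[0,0,0,0,0],[0,0,0,0,0],[0,0,0,0,0]]]'

```text
t: 10.7
eef_pos: [0.4513, -0.3387, 0.0438]
tool_rot: [0.001, -0.019, 1.0, -0.001]
contact_force: [-0.3, 1.2, 5.8]
gripper_width: 0.385
grasp_force: 49.4
```

Call:
servo_tool --motion '[[[0,0,0,0.3,0],[0,0,0,0.7,0],[0,0,0,0.8,0],[0,0,0,0.7,0],[0,0.04,0.91,0.1,0],[0,0.04,0.91,0,0],[0,0.04,0.91,0,0],[0,0.04,0.91,0,0],[0,0.04,0.91,0,0],[0,0.04,0.91,0,0],[0,0.04,0.91,0,0],[0,0.04,0.91,0,0],[0,0.04,0.91,0,0],[0,0.04,0.91,0,0],[0,0.04,0.91,0,0],[0,0.04,0.91,0,0],[0,0.04,0.91,0,0],[0,0.04,0.91,0,0],[0,0,0,0,0],[0,0,0,0,0]]]'

```text
t: 12.7
eef_pos: [0.4723, 0.1721, 0.1467]
tool_rot: [-0.0, -0.02, 1.0, -0.0]
contact_force: [-0.8, -0.7, -2.9]
gripper_width: 0.382
grasp_force: 50.7
```

Call:
servo_tool --motion '[[[0,0.06,0.07,-0.4,0],[0,0,0,-0.5,0],[0,0,0,-0.4,0],[0,0,0,0,0],[0,0,0,0,0]]]'

```text
t: 13.2
eef_pos: [0.4752, 0.173, 0.0948]
tool_rot: [-0.0, -0.018, 1.0, -0.0]
contact_force: [-0.5, 0.4, -1.9]
gripper_width: 0.389
grasp_force: 50.5
```

```bash
python3 chk.py; python3 - <<'E'
import numpy as np,cv2
D=np.load("wrist1.npz");im=D["im"];W=D["W"];g=cv2.cvtColor(im,cv2.COLOR_RGB2GRAY)
c=cv2.HoughCircles(cv2.medianBlur(g,5),cv2.HOUGH_GRADIENT,1,60,param1=120,param2=14,minRadius=9,maxRadius=17)
for u,v,r in (c[0] if c is not None else []):
    p=W[int(v),int(u)]
    if p[2]>.06: print(u,v,r,p.round(4))
E
```

```text
13.2 [0.4752 0.173  0.0948] [-2.000e-04 -1.810e-02  9.998e-01 -4.000e-04]
top seat [329. 239.] 139 [ 0.482  -0.0773  0.0704] [ 0.4823 -0.0778] 0.0164
top seat [292. 241.] 148 [0.4788 0.0055 0.0704] [0.48   0.0061] 0.0165
top seat [254. 242.] 146 [0.4777 0.09   0.0703] [0.4767 0.0903] 0.0164
side seat [236. 211.] 100 [0.4773 0.0873 0.0702] [0.476  0.0878] 0.0171
side seat [243. 233.] 133 [0.4796 0.0026 0.07  ] [0.48   0.0044] 0.0174
side seat [251. 260.] 162 [ 0.4825 -0.082   0.0702] [ 0.483 -0.08 ] 0.017
wrist yel [280. 213.] 699 [0.4671 0.1774 0.0106] [0.4743 0.1765] 0.0174
wrist held [276. 294.] 5938 [0.4722 0.1748 0.1114] [0.4743 0.1738] 0.0239
wrist seat [124. 253.] 2844 [0.4761 0.0927 0.0698] [0.4773 0.0919] 0.0173
wrist seat [276. 230.] 137 [0.4593 0.1741 0.0693] [0.4656 0.1742] 0.0143
275.5 296.5 14.4 [0.4734 0.1743 0.1118]
122.5 254.5 11.1 [0.4767 0.0916 0.0695]
329.5 269.5 11.8 [0.4644 0.1967 0.1041]
```

Call:
servo_tool --motion '[[[0,0.01,0.04,-0.3,0],[0,0,0,-0.25,0],[0,0,0,0,0]]]'

```text
t: 13.65
eef_pos: [0.4743, 0.1756, 0.0708]
tool_rot: [-0.001, -0.019, 1.0, -0.001]
contact_force: [0.1, -0.4, -2.5]
gripper_width: 0.388
grasp_force: 50.6
```

Call:
servo_tool --motion '[[[0,0,0,-0.1,0],[0,0,0,-0.1,0],[0,0,0,-0.1,0],[0,0,0,-0.1,0],[0,0,0,0,0]]]'

```text
t: 14.15
eef_pos: [0.4752, 0.1758, 0.0559]
tool_rot: [-0.0, -0.019, 1.0, -0.0]
contact_force: [-0.7, -0.5, -1.5]
gripper_width: 0.386
grasp_force: 50.6
```

Call:
servo_tool --motion '[[[0,0,0,-0.05,0],[0,0,0,-0.02,0],[0,0,0,0,0]]]'

```text
t: 14.45
eef_pos: [0.4757, 0.1759, 0.0539]
tool_rot: [0.0, -0.019, 1.0, 0.0]
contact_force: [-0.6, -0.9, 0.3]
gripper_width: 0.387
grasp_force: 51.0
```

Call:
servo_tool --motion '[[[0.65,0,0,0,0],[0.65,0,0,0,0],[0.65,0,0,0,0],[0.65,0,0,0,0],[0.65,0,0,0,0],[0.65,0,0,0.2,0],[0.65,0,0,0.5,0],[0.65,0,0,0.7,0],[0.65,0,0,0.8,0],[0.65,0,0,0.6,0],[0.65,0.87,-0.48,0,0],[0.65,0.87,-0.48,0,0],[0.65,0.87,-0.48,0,0],[0.65,0.87,-0.48,0,0],[0.65,0.87,-0.48,0,0],[0.65,0,0,0,0],[0.65,0,0,0,0]]]'

```text
t: 16.15
eef_pos: [0.6497, 0.079, 0.1656]
tool_rot: [-0.0, -0.018, 1.0, -0.0]
contact_force: [-0.9, 1.4, -0.5]
gripper_width: 0.648
grasp_force: 0.0
```

```bash
python3 chk.py|grep -v held; python3 - <<'E'
import numpy as np,cv2
for n in("top","side","wrist"):
    D=np.load(n+"1.npz");W=D["W"];hsv=cv2.cvtColor(D["im"],cv2.COLOR_RGB2HSV)
    b=(hsv[...,0]>15)&(hsv[...,0]<35)&(hsv[...,1]>110)&(W[...,2]>.06)&(W[...,2]<.1)&(W[...,0]>.63)&(W[...,0]<.67)&(abs(W[...,1]-.08)<.03)
    q=W[b]
    if len(q)>10: print(n,"head",len(q),np.percentile(q,[2,50,98],axis=0).round(4).tolist())
    u=(abs(W[...,2]-.107)<.002)&(abs(W[...,0]-.6214)<.012)&(abs(W[...,1]-.08)<.08);q=W[u]
    if len(q)>10: print(n,"upr",len(q),np.percentile(q,[1,50,99],axis=0).round(4).tolist())
E
ls pics
```

```text
16.15 [0.6497 0.079  0.1656] [-2.000e-04 -1.810e-02  9.998e-01 -2.000e-04]
top seat [329. 239.] 138 [ 0.482  -0.0789  0.0705] [ 0.4822 -0.0783] 0.0164
top seat [215. 244.] 133 [0.4747 0.1762 0.0701] [0.4744 0.1751] 0.0164
side seat [230. 192.] 85 [0.4742 0.1723 0.07  ] [0.4738 0.1733] 0.0173
side seat [236. 211.] 106 [0.4769 0.0872 0.0701] [0.4769 0.0895] 0.0172
side seat [243. 233.] 132 [0.4796 0.002  0.0702] [0.4798 0.0053] 0.018
side seat [251. 260.] 164 [ 0.4828 -0.0818  0.0702] [ 0.4814 -0.0798] 0.0177
side head 67 [[0.6423, 0.0663, 0.0693], [0.6502, 0.0715, 0.0845], [0.6575, 0.0833, 0.0892]]
side upr 119 [[0.6162, 0.0139, 0.1054], [0.6215, 0.0705, 0.1071], [0.6273, 0.1419, 0.1089]]
wrist head 833 [[0.6419, 0.0687, 0.0739], [0.6491, 0.0819, 0.0857], [0.6575, 0.0949, 0.088]]
wrist upr 2602 [[0.6164, 0.0176, 0.1052], [0.6219, 0.0825, 0.1067], [0.6273, 0.1441, 0.1082]]
c13.2side.png
c13.2top.png
c13.2wrist.png
c16.1side.png
c16.1top.png
c16.1wrist.png
c6.2side.png
c6.2top.png
c6.2wrist.png
c9.2side.png
c9.2top.png
c9.2wrist.png
side0.png
top0.png
w1.png
```

All four weights show tops at 0.070 in the pocket row. The head measures x 0.642–0.6575 and y about 0.080, with its top at about 0.088, so its centre is at (0.6497, 0.0797, 0.075). The tool is already above it, so I descend into the gap.

Call:
servo_tool --motion '[[[0.65,0,0.02,-0.4,0],[0.65,0,0,-0.5,0],[0.65,0,0,-0.5,0],[0.65,0,0,-0.3,0],[0.65,0,0,-0.2,0],[0.65,0,0,0,0]]]'

```text
t: 16.9
eef_pos: [0.6486, 0.0809, 0.0883]
tool_rot: [-0.001, -0.019, 1.0, -0.0]
contact_force: [0.2, 0.1, 0.6]
gripper_width: 0.651
grasp_force: 0.0
```

Call:
servo_tool --motion '[[[0.65,0.02,-0.03,-0.2,0],[0.65,0,0,-0.12,0],[0.65,0,0,0,0],[0,0,0,0,0],[0,0,0,0,0],[0,0,0,0,0],[0,0,0,0,0],[0,0,0,0,0],[0,0,0,0,0],[0,0,0,0,0],[0,0,0,0,0],[0,0,0,0,0],[0,0,0,0,0]]]' --newtons 60

```text
t: 18.2
eef_pos: [0.6507, 0.0806, 0.0775]
tool_rot: [0.0, -0.019, 1.0, 0.001]
contact_force: [-1.8, 3.8, 6.0]
gripper_width: 0.287
grasp_force: 58.4
```

Call:
servo_tool --motion '[[[0,0,0,0,0],[0,0,0,0,0],[0,0,0,0,0],[0,0,0,0,0],[0,0,0,0,0],[0,0,0,0,0],[0,0,0,0,0],[0,0,0,0,0],[0,0,0,0,0],[0,0,0,0,0],[0,0,0,0,0],[0,0,0,0,0],[0,0,0,0,0],[0,0,0,0,0],[0,0,0,0,0],[0,0,0,0,0],[0,0,0,0,0],[0,0,0,0,0],[0,0,0,0,0],[0,0,0,0,0]]]' --newtons 80

```text
t: 20.2
eef_pos: [0.6507, 0.0807, 0.0776]
tool_rot: [0.0, -0.019, 1.0, 0.001]
contact_force: [-2.1, 2.5, 6.0]
gripper_width: 0.28
grasp_force: 78.0
```

```bash
python3 - <<'E'
from h import *
for i in range(4):
    o=bot.get_obs();print(o["t"],o["eef_pos"].round(4),o["contact_force"].round(1),o["torque"].round(2),round(o["gripper_width"],4),o["grasp_force"].round(1))
    im,d,c,f=cam("wrist" if i%2==0 else "side")
    if i<2: cv2.imwrite(f"pics/g{i}.png",im[:,:,::-1])
E
```

```text
Traceback (most recent call last):
AttributeError: 'float' object has no attribute 'round'
```

```bash
python3 - <<'E'
from h import *
for i in range(4):
    o=bot.get_obs();print(o["t"],o["eef_pos"].round(4),o["contact_force"].round(1),o["torque"].round(2),round(float(o["gripper_width"]),4),round(float(o["grasp_force"]),1))
    im,d,c,f=cam("wrist" if i%2==0 else "side")
    if i<2: cv2.imwrite(f"pics/g{i}.png",im[:,:,::-1])
E
```

```text
20.2 [0.6507 0.0807 0.0776] [-2.1  2.5  6. ] [ 0.74  0.47 -0.01] 0.2799 78.0
20.25 [0.6507 0.0807 0.0776] [-2.7  3.6  6.2] [0.77 0.43 0.09] 0.2802 78.0
20.3 [0.6507 0.0806 0.0776] [-0.7  2.6  6.2] [0.79 0.44 0.06] 0.279 78.0
20.35 [0.6507 0.0806 0.0776] [-2.1  3.   6.7] [0.81 0.42 0.08] 0.2839 78.0
```

View pics/g0.png

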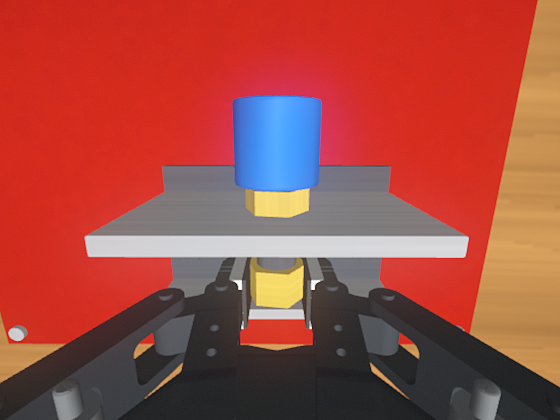

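View pics/g1.png

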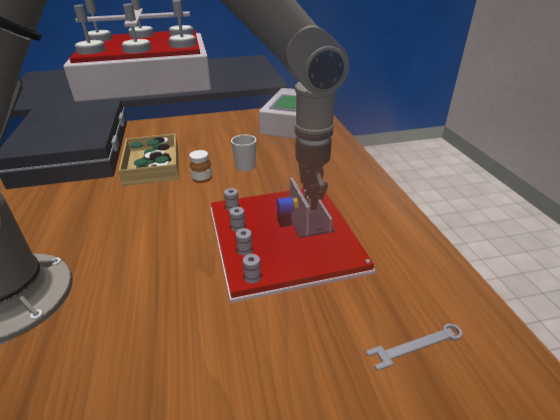

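The wrist view shows the brass head at (277,283) pinched centrally between the pads, with the nut in front at (277,203). The side view shows all four weights in their row at (231,198) to (251,267), with the bystanders untouched. I'll hold a little longer and check that the nut has stopped turning.

Call:
servo_tool --motion '[[[0,0,0,0,0],[0,0,0,0,0],[0,0,0,0,0],[0,0,0,0,0],[0,0,0,0,0],[0,0,0,0,0],[0,0,0,0,0],[0,0,0,0,0],[0,0,0,0,0],[0,0,0,0,0],[0,0,0,0,0],[0,0,0,0,0],[0,0,0,0,0],[0,0,0,0,0],[0,0,0,0,0],[0,0,0,0,0],[0,0,0,0,0],[0,0,0,0,0],[0,0,0,0,0],[0,0,0,0,0]]]' --newtons 80

```text
t: 22.4
eef_pos: [0.6506, 0.0806, 0.0776]
tool_rot: [0.0, -0.019, 1.0, 0.001]
contact_force: [-2.8, 2.9, 6.6]
gripper_width: 0.28
grasp_force: 78.0
```

```bash
python3 - <<'E'
from h import *
o=bot.get_obs();print(o["t"],o["eef_pos"].round(4),o["contact_force"].round(1),o["torque"].round(2),float(o["gripper_width"]),float(o["grasp_force"]))
im,d,c,f=cam("wrist");old=cv2.imread("pics/g0.png")[:,:,::-1]
A=cv2.cvtColor(im,cv2.COLOR_RGB2GRAY).astype(int);B=cv2.cvtColor(np.ascontiguousarray(old),cv2.COLOR_RGB2GRAY).astype(int)
im2,*_=cam("wrist");C=cv2.cvtColor(im2,cv2.COLOR_RGB2GRAY).astype(int)
for n,(y0,y1,x0,x1) in {"nut":(188,218,240,315),"head":(255,310,245,310),"plate":(200,300,20,160)}.items():
    s=np.s_[y0:y1,x0:x1]; e=abs(A-B)[s]; g=abs(A-C)[s]; print(n,e.mean().round(2),e.max(),"noise",g.mean().round(2),g.max())
E
```

```text
22.4 [0.6506 0.0806 0.0776] [-2.8  2.9  6.6] [0.81 0.48 0.06] 0.2799704115217923 78.02405789494514
nut 0.44 8 noise 0.46 11
head 0.54 7 noise 0.55 4
plate 0.9 6 noise 0.91 6
```

The nut and head differ by no more than image noise over 2 s, so the bolt is held still. Handing in.

```bash
python3 -c "
from station import bot
print(bot.hand_in())"
```

```text
the job is handed in; nothing more can be done
None
```

Both spares are seated in the two end pockets and the bolt head is held still at about 78 N; I handed the job in at about 22.5 s without letting go, and no verdict was shown.

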